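Fit the upper tray of the desk rack and clamp it

TASK

Fit the loose tray onto the desk rack as its upper tier: bring it in underneath the raised hold-down stop and let all four corner holes drop over their posts until the tray sits level on the shoulders. Then push the stop down until its foot touches the tray's front rim, the one towards you, and after that press the clamp lever down level to lock it. Leave the sticky notes, label roll and staple box where they are.

Things in the scene. Friction and masses are not known exactly. Their poses are not given: they have to be found in the camera images.
- stand: Grey desk rack, fixed to the worktop, left or right of the loose tray. Its lower tier is 180 (x) x 200 (y) mm. Origin at the centre of its underside, on the worktop; z up, x out of its front (towards the robot, world -x), y towards world -y (the robot's right). At the front, centred on x = 118, y = 0 mm, a guide tube 26 x 30 mm, 92 mm high, carries the hold-down stop and the clamp lever.
- corner_post (a point): Shoulder centre of one of the rack's four steel corner posts, at x = 76, y = 86, z = 46 mm in the rack's frame; the others are at x = +-76, y = +-86 mm. Each is 18 mm thick up to the shoulder, on which the tray rests, then an 8 mm pin up to z = 72 mm, whose top 10 mm tapers to 3 mm.
- tray_handle (a point): Loose grey tray, about 0.35 kg: this is the grasp point on its central black handle, 50 mm above the underside, over its centre; z up. The handle is a bar 90 mm long (tray x), 12 mm thick (tray y), from 24 mm below to 12 mm above this point; 90 mm free on either side. With the tray seated on the rack this point is over the rack's origin at z = 96 mm.
- tray_hole (a point): Centre of one of the tray's four corner holes, on the underside: round, 12 mm, at x = +-76, y = +-86 mm from the tray's centre (this one +, +). The tray is 180 (x) x 200 (y) mm and the same either way round; floor 5 mm thick, walls and front and rear rims 30 mm high above the underside.
- stop (a joint): Hold-down stop, m: 0 = fully raised, grows as it is pushed straight down (at most 0.084); the foot touches the front rim of a seated tray at about 0.080. It slides with about 3.5 N friction and stays where it is left. Starts raised, between 0 and 0.02.
- stop_pad (a point): Centre of the top face of the black push pad, 22 mm across, on the stop's horizontal arm: push down here. In the rack's frame at x = 100, y = 0, z = 196 mm less the stop's travel. The arm is 18 mm wide and 12 mm thick, its top 6 mm below this point, and reaches from x = 70 to 130 mm in the rack's frame.
- stop_foot (a point): Centre of the underside of the stop's round foot, 16 mm across, 40 mm below the pad's top, at x = 82, y = 0 in the rack's frame, so it overhangs the front rim of a seated tray. When raised it is 136 to 156 mm above the worktop: the tray has to pass beneath it and above the 72 mm pins, coming in from the far side of the rack.
- lever (a joint): Clamp lever, rad: 0 = raised 50 degrees above level (open), 0.873 = level (closed, against its end stop). Starts between 0 and 0.15. Friction holds it; about 1.5 to 2.5 N down on the tip moves it. It does not spring back.
- lever_tip (a point): Centre of the 16 mm ball at the lever's tip, 60 mm from the pivot (rod 10 mm thick). The pivot is on the +y side of the guide tube, at x = 118, y = 26, z = 68 mm in the rack's frame, its axis along rack x; the lever points to rack +y, so the tip goes down and outward when pressed: from y = 65, z = 114 mm (open) to y = 86, z = 68 mm (closed).
- notes: Block of yellow sticky notes, 50 x 50 x 24 mm, bystander; origin under its centre.
- roll: White roll of labels, 44 mm across, 30 mm high, bystander; origin under its centre.
- staples: Small green box of staples, 42 x 68 x 19 mm, bystander; origin under its centre.

How it is judged:
By the outcome, as a careful person would: the job done as asked, in the order asked, and still so for the second after the job is handed in, with the robot touching nothing.
It also fails if it takes over 72 s, if anything falls off the work surface, if the arm or the gripper's body presses on something with over 40 N, if the wrist force passes 120 N, or if a joint passes its speed limit or range.

ROBOT

A 6-joint arm with a two-finger parallel gripper is mounted at the origin on a cart in front of the work surface, level with it; the furniture and walls round the work are solid. World frame = base frame: x ahead of the robot, y to its left, z up, the work surface at z = 0. Lengths are in m, angles in rad, forces in N, time in s.
With the tool pointing down it reaches from about 0.35 to 0.8 m from the base axis. Payload 7.3 kg.
Tool frame: the origin (TCP) lies at the centre of the arm's flange, where the gripper is bolted on; the fingertips stand 173 mm ahead of it and the grasp point (between the pads) lies 155 mm ahead of it; z points along the fingers, y is the direction in which the jaws open and shut (so a half turn about z gives the same grasp; the last joint's range is limited). The gripper opens to 85 mm and grips with 20 to 120 N. Pads are 22 mm wide; open, the fingers measure 114 mm over their backs; the gripper's body (76 mm by 85 mm) begins 54 mm behind the grasp point. The pads swing forward as they close: fully open they stand 13 mm farther back than shut.
Start: joints at [-1.321, 0.342, 1.524, -0, 1.275, -0.146], TCP at [0.202, -0.484, 0.405] pointing down, gripper open.
Joint ranges: [-2.53, 2.53], [-0.77, 2.02], [0.04, 2.7], [-1, 4.14], [0.28, 2.66], [-3.11, 3.11]. Speed limits (rad/s): [2.57, 2.57, 3.14, 3.14, 3.14, 3.14].

INTERFACE

Orientations are given as a unit quaternion [w, x, y, z].
In Python, from station import manip gives the robot as it stands. The module is installed in compiled form; this text tells all that it offers.
- The arm moves only by the shell command python3 -m pendant 'ROWS'. ROWS is text: rows parted by semicolons, each of 7 numbers parted by spaces: the turn, a rotation vector about the tool's x, y, z scaled (see below), then the shift along the tool's x, y, z scaled (see below), then the gripper command: -1 is fully open, 1 is shut, values between are in proportion. A call has exactly 10 rows; each row is the pose to reach, as a shift and turn from the pose measured when the call began, along the tool's axes at that moment; what a row does not reach only later rows make up. The controller multiplies each number of a shift by 0.25 m and each number of a turn by 0.5 rad. A row lasts 1/10 s, in which the tool goes at most 50 mm and 8.59 degrees, less where a joint would pass 70% of its speed; a pose out of reach is approached as far as the arm can. A call with a number of a shift or a turn outside -1 to 1 is refused whole. A call with a gripper value outside its range is refused whole. The fingers move at their own pace and stop on an object; the grip force is fixed at half the most. Time passes only in rows, so rows that repeat a pose let the fingers close, or fill a call up. It gives the time, the measured TCP pose, the force and the opening at its end, in the units of the state.
- manip.get_obs(): the state, without advancing time (a new reading comes with each control period).
- manip.get_image(name): name is "scene" or "top"; returns a dict with "color" (400x640x3 uint8, red, green, blue), "camera_matrix" (3x3 intrinsics, pixels), "world_to_cam" (4x4, takes a point from world to camera coordinates). Camera axes: x right, y down, z forward; pixel columns grow to the right and rows downward; lengths in m; the calibration is good to about 2 mm. A picture is of the moment at which its call begins. There is no depth.
- manip.close_job(): hands the job in, once; it reports no verdict.
The state is a dict: "time": time; "joint_pos": joint angles; "joint_velocities": joint speeds; "joint_efforts": joint torques, N m; "tool_pos": TCP position; "ee_rot": TCP orientation; "contact_force": force on the tool from outside, world axes, zero at the start; "moment": the same for the moment, N m; "finger_gap": opening from 0.0 (shut) to 1.0 (fully open).
Only numpy, scipy, OpenCV 4.12 (cv2) and the standard library are available. Lean on these libraries where they do the work, as an engineer would, in place of code of your own. Each camera call takes 0.05 s, during which the arm holds its last target.

## Working session

There is one attempt and no reset: what is moved stays moved. The work goes in short steps, Python scripts to look and compute and a shell command to move; the robot and the scene stay as the last step left them, time stands still between calls to the robot, and variables do not carry over. Pictures are saved under pics/ and viewed, and the job is handed in when it is done.

```bash
mkdir -p pics
python3 - <<'E'
from station import manip
import cv2, numpy as np
np.set_printoptions(precision=4,suppress=True)
o=manip.get_obs(); print({k:np.round(v,4) for k,v in o.items()})
for n in("scene","top"):
    i=manip.get_image(n); cv2.imwrite(f"pics/{n}0.png",i["color"][:,:,::-1]); print(n,i["camera_matrix"],i["world_to_cam"])
E
```

```text
{'time': np.float64(0.0), 'joint_pos': array([-1.321 ,  0.3427,  1.525 , -0.    ,  1.2754, -0.146 ]), 'joint_velocities': array([ 0.0001, -0.0004,  0.001 , -0.0008,  0.0023, -0.0003]), 'joint_efforts': array([  0.0019, -43.367 , -24.6004,   0.0001,   0.0078,   0.    ]), 'tool_pos': array([ 0.2024, -0.4843,  0.404 ]), 'ee_rot': array([-0.0008,  0.9805,  0.1966, -0.    ]), 'contact_force': array([ 0.7944, -0.1237,  0.2084]), 'moment': array([0.0044, 0.034 , 0.0388]), 'finger_gap': np.float64(1.0034)}
scene [[517.6041   0.     329.9622]
 [  0.     517.6041 205.9025]
 [  0.       0.       1.    ]] [[ 0.5513 -0.8341  0.0189 -0.2444]
 [-0.5315 -0.3686 -0.7627  0.4216]
 [ 0.6431  0.4104 -0.6465  1.2126]
 [ 0.      0.      0.      1.    ]]
top [[371.1097   0.     320.0128]
 [  0.     371.1097 202.7159]
 [  0.       0.       1.    ]] [[-0.0264 -0.9995 -0.0184  0.131 ]
 [-0.99    0.0287 -0.138   0.5665]
 [ 0.1385  0.0146 -0.9903  1.1166]
 [ 0.      0.      0.      1.    ]]
```

View pics/scene0.png

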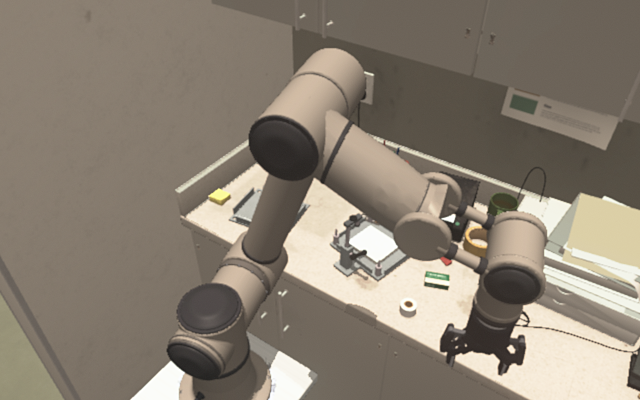

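View pics/top0.png

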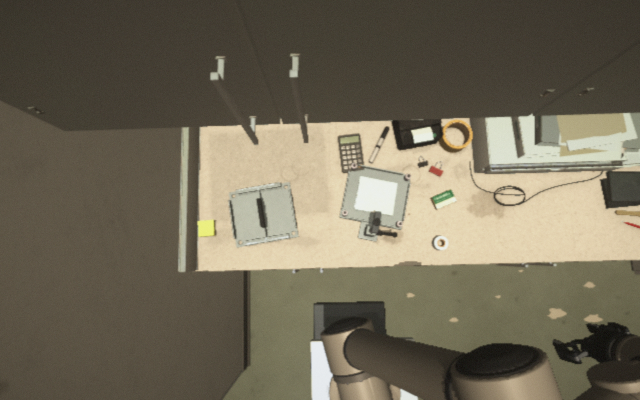

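The scene view shows the tray at left around (268,208) and the rack around (370,245). In the top view the tray is at about (263,213), the rack at (376,197), notes at (206,228), roll at (440,243) and staples at (443,199). I'll enlarge these next.

Run:
```python
import cv2
t=cv2.imread("pics/top0.png")
cv2.imwrite("pics/t_tray.png",cv2.resize(t[170:260,190:310],None,fx=6.5,fy=6.5,interpolation=cv2.INTER_CUBIC))
cv2.imwrite("pics/t_rack.png",cv2.resize(t[155:255,325:460],None,fx=5.9,fy=5.9,interpolation=cv2.INTER_CUBIC))
s=cv2.imread("pics/scene0.png")
cv2.imwrite("pics/s_rack.png",cv2.resize(s[195:295,315:425],None,fx=6,fy=6,interpolation=cv2.INTER_CUBIC))
```

```text
(no output)
```

View pics/t_tray.png

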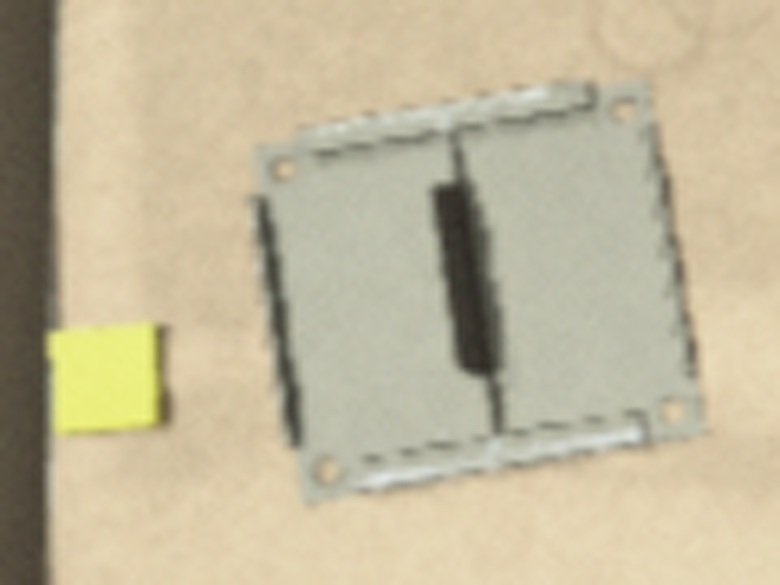

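View pics/t_rack.png

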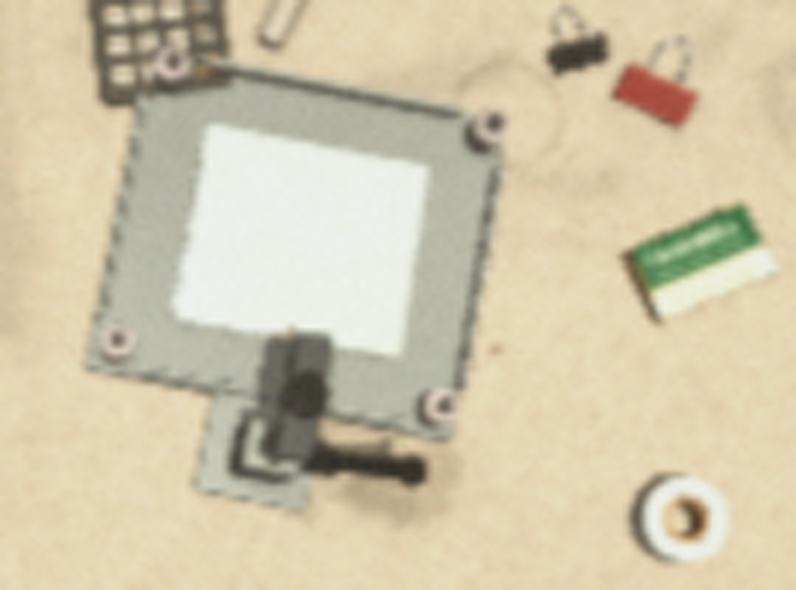

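View pics/s_rack.png

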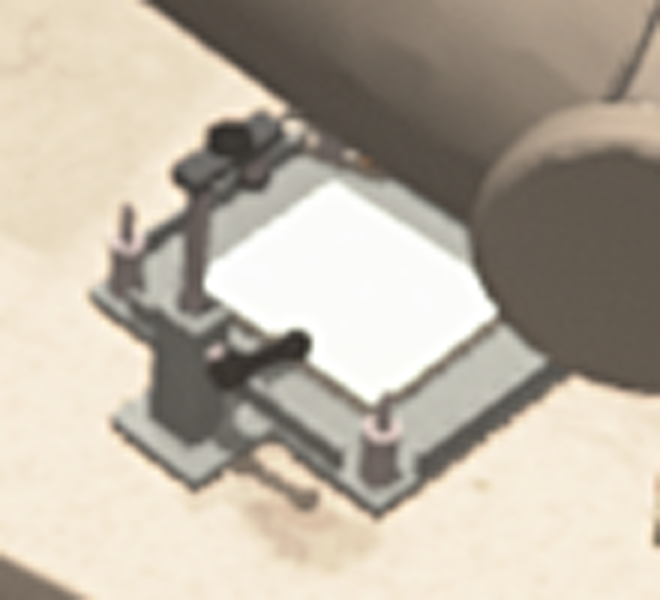

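Tray crop: holes at (284,167), (625,108), (327,470) and (674,411), with the handle running from (448,185) to (482,375). Rack crop: shoulder rings at (170,63), (488,125), (117,340) and (438,405), pad at (306,393), lever ball at (412,470).

```bash
cat > h.py <<'E'
import numpy as np, cv2, json
from scipy.optimize import least_squares
from scipy.spatial.transform import Rotation as R
np.set_printoptions(precision=4,suppress=True)
def proj(im,P):
    P=np.atleast_2d(P); W=im["world_to_cam"]; c=P@W[:3,:3].T+W[:3,3]; u=c@im["camera_matrix"].T; return u[:,:2]/u[:,2:]
def ray(im,px,z):
    W=im["world_to_cam"]; Rm=W[:3,:3]; o=-Rm.T@W[:3,3]; d=Rm.T@np.linalg.solve(im["camera_matrix"],[px[0],px[1],1]); return o+d*(z-o[2])/d[2]
def crop(c,s,x0,y0): c=np.array(c,float); return (c+.5)/s-.5+[x0,y0]
# rack-like frame: x->world -x, y->world -y at yaw 0 
def toW(p,P):
    x,y,a=p; P=np.atleast_2d(P); c,s=np.cos(a+np.pi),np.sin(a+np.pi)
    return np.c_[x+c*P[:,0]-s*P[:,1], y+s*P[:,0]+c*P[:,1], P[:,2]]
def fit(obs):  # obs: list of (im, localpts, px)
    f=lambda p:np.concatenate([(proj(im,toW(p,L))-px).ravel() for im,L,px in obs])
    r=least_squares(f,[0.5,0.1,0.]); return r.x,r.fun.reshape(-1,2)
# tool pose -> needed rows
def rel(obs,gp,yaw,depth=0.155):
    """grasp point gp (world), tool pointing down, tool y-axis (jaws) at world angle yaw"""
    q=obs["ee_rot"]; R0=R.from_quat([q[1],q[2],q[3],q[0]])
    y=np.array([np.cos(yaw),np.sin(yaw),0]); z=np.array([0,0,-1.]); x=np.cross(y,z)
    R1=R.from_matrix(np.c_[x,y,z]); 
    tcp=np.array(gp)-depth*z
    return (R0.inv()*R1).as_rotvec()/0.5, R0.inv().apply(tcp-obs["tool_pos"])/0.25, tcp
E
python3 - <<'E'
from h import *
from station import manip
top=manip.get_image("top"); sc=manip.get_image("scene")
h=crop([(284,167),(625,108),(327,470),(674,411)],6.5,190,170)
L=np.array([(-76,-86,3),(-76,86,3),(76,-86,3),(76,86,3)])/1000.
p,r=fit([(top,L,h)]); print("tray",p,np.degrees(p[2]),r.tolist())
L2=np.array([(-76,-86,46),(-76,86,46),(76,-86,46),(76,86,46)])/1000.
k=crop([(170,63),(488,125),(117,340),(438,405)],5.9,325,155)
ps,rs=fit([(top,L2,k)]); print("rack top",ps,np.degrees(ps[2]),rs.tolist())
s=crop([(127,243),(383,432)],6,315,195)
pb,rb=fit([(top,L2,k),(sc,L2[[2,3]],s)]); print("rack both",pb,np.degrees(pb[2]),rb.round(2).tolist())
# handle check (top at z=62 -> handle ends x=+-45)
print("handle pred crop",((proj(top,toW(p,[[-.045,0,.062],[.045,0,.062]]))-[190,170]+.5)*6.5-.5))
for t in(0,.01,.02): print("pad pred",t,(proj(top,toW(ps,[[.1,0,.196-t]]))-[325,155]+.5)*5.9-.5, "scene",(proj(sc,toW(ps,[[.1,0,.196-t]]))-[315,195]+.5)*6-.5)
for a in(0,.15): 
    th=np.radians(50)-a; b=[[.118,.026+.06*np.cos(th),.068+.06*np.sin(th)]]
    print("ball",a,(proj(top,toW(ps,b))-[325,155]+.5)*5.9-.5,"scene",(proj(sc,toW(ps,b))-[315,195]+.5)*6-.5)
W=top["world_to_cam"];print("cams",-W[:3,:3].T@W[:3,3])
E
```

```text
tray [0.5444 0.3    0.1433] 8.212254855595106 [[0.13515954637114191, 0.10927317700355843], [-0.03285224174175028, 0.18910107008903765], [0.030990024205664213, -0.0839371786809977], [-0.1304969072320432, -0.20077046485582173]]
rack top [ 0.5918 -0.0591 -0.2281] -13.071040757195869 [[-0.10599518445457079, -0.11347454987074457], [0.20840329567556637, -0.07930756874617373], [-0.4002885255759452, 0.06989726587130463], [0.2943388809603107, 0.10527049888622741]]
rack both [ 0.5912 -0.0593 -0.2268] -12.996909445269631 [[-0.07, 0.09], [0.26, 0.06], [-0.3, 0.29], [0.41, 0.26], [0.09, -0.36], [0.06, -0.63]]
handle pred crop [[442.0645 180.956 ]
 [470.0593 368.2607]]
pad pred 0 [[306.3883 392.2749]] scene [[231.5269 118.8801]]
pad pred 0.01 [[303.4919 394.2236]] scene [[230.4608 135.6195]]
pad pred 0.02 [[300.6523 396.134 ]] scene [[229.4045 152.2044]]
ball 0 [[408.2275 469.6668]] scene [[296.945  343.8261]]
ball 0.15 [[418.9321 472.9847]] scene [[306.4363 361.2122]]
cams [0.4097 0.0983 1.1863]
```

Run:
```python
from h import *
from station import manip
top=manip.get_image("top"); sc=manip.get_image("scene")
a=cv2.resize(top["color"][60:180,190:480,::-1],None,fx=2.7,fy=2.7,interpolation=cv2.INTER_CUBIC)
b=cv2.resize(sc["color"][0:200,200:640,::-1],None,fx=1.8,fy=1.8,interpolation=cv2.INTER_CUBIC)
g=lambda i:np.clip((i/255.)**.5*255,0,255).astype('uint8')
cv2.imwrite("pics/cabt.png",g(a)); cv2.imwrite("pics/cabs.png",g(b))
```

```text
(no output)
```

View pics/cabt.png

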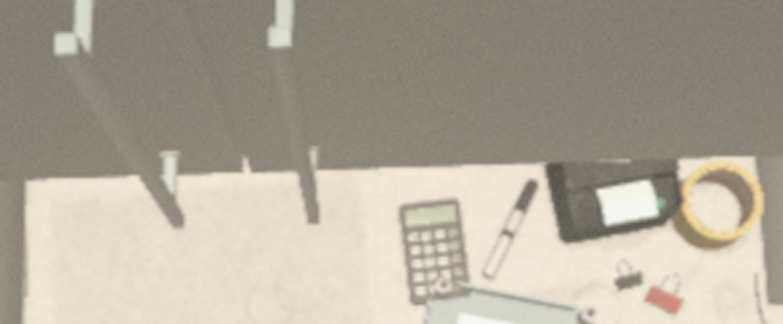

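View pics/cabs.png

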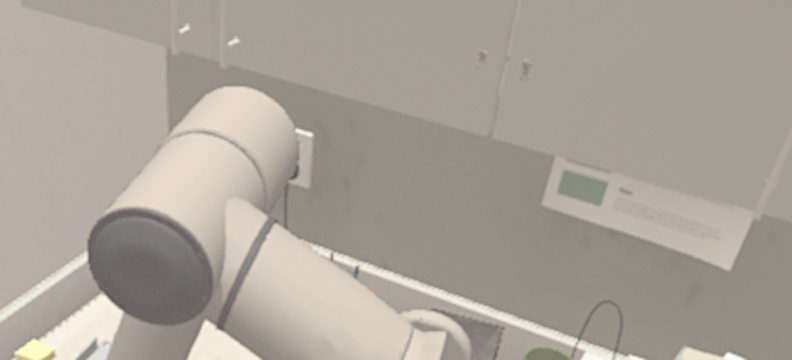

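Run:
```python
from h import *
from station import manip
top=manip.get_image("top"); sc=manip.get_image("scene")
for Z in np.arange(.3,.8,.05):
    print(round(Z,2),[ray(top,p,Z)[:2].round(3).tolist() for p in((278.7,123.5),(397,118))],[ray(sc,p,Z)[:2].round(3).tolist() for p in((292.5,26.5),(472,73.7))])
```

```text
0.3 [[0.736, 0.209], [0.74, -0.085]] [[1.242, 0.718], [1.267, -0.046]]
0.35 [[0.717, 0.203], [0.722, -0.075]] [[1.14, 0.64], [1.162, -0.077]]
0.4 [[0.699, 0.197], [0.703, -0.064]] [[1.037, 0.562], [1.058, -0.108]]
0.45 [[0.681, 0.19], [0.684, -0.054]] [[0.934, 0.484], [0.954, -0.139]]
0.5 [[0.662, 0.184], [0.666, -0.044]] [[0.832, 0.406], [0.85, -0.169]]
0.55 [[0.644, 0.178], [0.647, -0.033]] [[0.729, 0.328], [0.746, -0.2]]
0.6 [[0.625, 0.172], [0.628, -0.023]] [[0.626, 0.25], [0.642, -0.231]]
0.65 [[0.607, 0.165], [0.61, -0.013]] [[0.524, 0.172], [0.537, -0.262]]
0.7 [[0.589, 0.159], [0.591, -0.002]] [[0.421, 0.094], [0.433, -0.293]]
0.75 [[0.57, 0.153], [0.572, 0.008]] [[0.318, 0.016], [0.329, -0.324]]
```

Cabinet lower edge comes out at x≈0.63, z≈0.60, so I'll keep the flange low beyond that. The rack and tray fits agree to under 0.7 px. Moving towards the tray.

```bash
python3 -m pendant '0 0 0.03 0.06 -0.04 0 -1;0 0 0.08 0.15 -0.1 0 -1;0 0 0.14 0.25 -0.18 0 -1;0 0 0.2 0.36 -0.25 0 -1;0 0 0.27 0.48 -0.34 0 -1;0 0 0.34 0.6 -0.42 0 -1;0 0 0.4 0.71 -0.5 0 -1;0 0 0.45 0.8 -0.56 0 -1;0 0 0.49 0.87 -0.61 0 -1;0 0 0.506 0.9 -0.63 0 -1'
cat > st.py <<'E'
import sys
from h import *
from station import manip
o=manip.get_obs()
gx,gy,gz,yd=map(float,sys.argv[1:5])
t,s,tcp=rel(o,[gx,gy,gz],np.radians(yd))
print("t",o["time"].round(2),"tcp",o["tool_pos"],"F",o["contact_force"].round(1),"gap",o["finger_gap"].round(3),"q",o["joint_pos"].round(2)); print("turn",t.round(3),"shift",s.round(3))
E
python3 st.py 0.5444 0.3 0.2 -81.8
```

```text
time: 1.4
tool_pos: [0.3499, -0.2509, 0.4048]
ee_rot: [-0.0, 0.997, 0.072, 0.0]
contact_force: [-0.4, 0.7, 0.8]
finger_gap: 1.006Traceback (most recent call last):
  File "st.py", line 7, in <module>
    print("t",o["time"].round(2),"tcp",o["tool_pos"],"F",o["contact_force"].round(1),"gap",o["finger_gap"].round(3),"q",o["joint_pos"].round(2)); print("turn",t.round(3),"shift",s.round(3))
              ^^^^^^^^^^^^^^^
AttributeError: 'float' object has no attribute 'round'
```

```bash
sed -i 's/o\["time"\].round(2)/round(float(o["time"]),2)/; s/o\["finger_gap"\].round(3)/round(float(o["finger_gap"]),3)/' st.py
python3 -m pendant '0 0 0 0.04 -0.08 0 -1;0 0 0 0.1 -0.19 0 -1;0 0 0 0.16 -0.3 0 -1;0 0 0 0.22 -0.42 0 -1;0 0 0 0.28 -0.54 0 -1;0 0 0 0.34 -0.66 0 -1;0 0 0 0.4 -0.78 0 -1;0 0 0 0.46 -0.88 0 -1;0 0 0 0.5 -0.96 0 -1;0 0 0 0.52 -1 0 -1'
python3 -m pendant '0 0 0 0.04 -0.08 0 -1;0 0 0 0.1 -0.19 0 -1;0 0 0 0.16 -0.3 0 -1;0 0 0 0.22 -0.42 0 -1;0 0 0 0.28 -0.54 0 -1;0 0 0 0.34 -0.66 0 -1;0 0 0 0.4 -0.78 0.02 -1;0 0 0 0.46 -0.88 0.05 -1;0 0 0 0.5 -0.96 0.08 -1;0 0 0 0.52 -1 0.1 -1'
python3 st.py 0.5444 0.3 0.05 -81.8
```

```text
time: 2.4
tool_pos: [0.4431, 0.0162, 0.4049]
ee_rot: [-0.0, 0.997, 0.073, 0.0]
contact_force: [-0.2, 0.6, 0.7]
finger_gap: 1.002
time: 3.4
tool_pos: [0.5361, 0.2831, 0.3788]
ee_rot: [0.0, 0.997, 0.073, -0.0]
contact_force: [0.6, -0.0, 0.4]
finger_gap: 1.003
t 3.4 tcp [0.5361 0.2831 0.3788] F [ 0.6 -0.   0.4] gap 1.003 q [ 0.36  0.51  1.33 -0.    1.3   1.78]
turn [0.001 0.001 0.007] shift [ 0.043 -0.062  0.695]
```

```bash
python3 -m pendant '0 0 0.007 0.02 -0.03 0.05 -1;0 0 0.007 0.04 -0.062 0.13 -1;0 0 0.007 0.043 -0.062 0.22 -1;0 0 0.007 0.043 -0.062 0.31 -1;0 0 0.007 0.043 -0.062 0.4 -1;0 0 0.007 0.043 -0.062 0.49 -1;0 0 0.007 0.043 -0.062 0.57 -1;0 0 0.007 0.043 -0.062 0.64 -1;0 0 0.007 0.043 -0.062 0.68 -1;0 0 0.007 0.043 -0.062 0.695 -1'
python3 st.py 0.5444 0.3 0.05 -81.8
python3 - <<'E'
from h import *
from station import manip
for n,c in(("top",(150,280,180,330)),("scene",(120,280,190,360))):
    i=manip.get_image(n)["color"][c[0]:c[1],c[2]:c[3],::-1]
    cv2.imwrite(f"pics/g_{n}.png",cv2.resize(i,None,fx=4.5,fy=4.5,interpolation=cv2.INTER_CUBIC)[:600,:800])
E
```

```text
time: 4.4
tool_pos: [0.5443, 0.2991, 0.2038]
ee_rot: [0.001, 0.997, 0.071, -0.001]
contact_force: [-0.0, -0.1, 0.4]
finger_gap: 1.006
t 4.4 tcp [0.5443 0.2991 0.2038] F [-0.  -0.1  0.4] gap 1.006 q [ 0.38  0.72  1.47 -0.    0.95  1.81]
turn [ 0.002  0.005 -0.002] shift [ 0.001 -0.003 -0.005]
```

View pics/g_top.png

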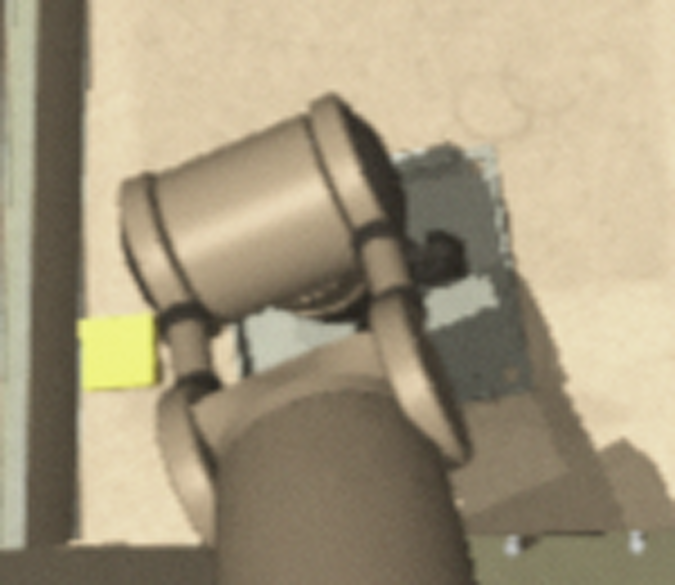

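View pics/g_scene.png

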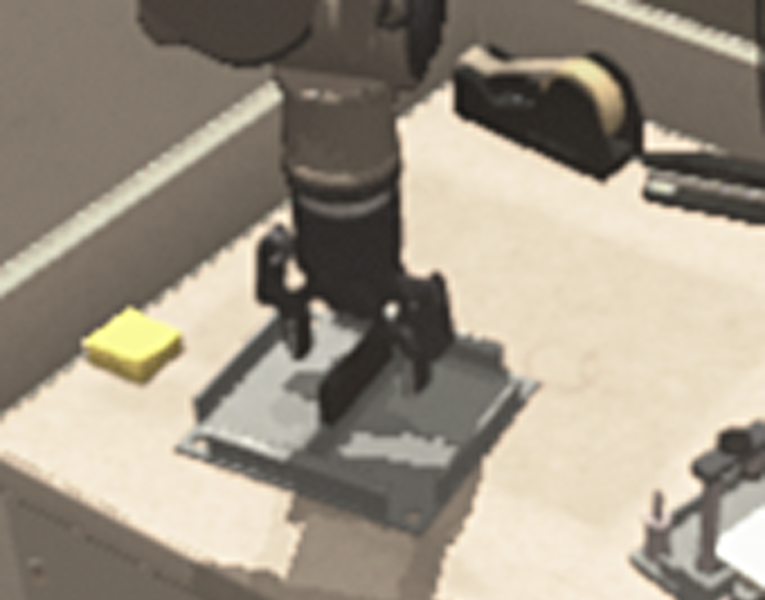

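The scene crop shows the fingers at about (300,330) and (415,360) on either side of the handle at (350,375). I'll close the gripper.

```bash
python3 -m pendant '0 0 0 0 0 0 1;0 0 0 0 0 0 1;0 0 0 0 0 0 1;0 0 0 0 0 0 1;0 0 0 0 0 0 1;0 0 0 0 0 0 1;0 0 0 0 0 0 1;0 0 0 0 0 0 1;0 0 0 0 0 0 1;0 0 0 0 0 0 1'
python3 st.py 0.5444 0.3 0.05 -81.8
```

```text
time: 5.5
tool_pos: [0.5446, 0.2997, 0.2054]
ee_rot: [0.0, 0.997, 0.071, -0.0]
contact_force: [-0.5, 0.7, 5.1]
finger_gap: 0.131
t 5.5 tcp [0.5446 0.2997 0.2054] F [-0.5  0.7  5.1] gap 0.131 q [0.38 0.72 1.47 0.   0.95 1.81]
turn [ 0.     0.    -0.001] shift [-0.001 -0.001  0.002]
```

```bash
python3 -m pendant '0 0 0 0 0 -0.02 1;0 0 0 0 0 -0.05 1;0 0 0 0 0 -0.1 1;0 0 0 0 0 -0.15 1;0 0 0 0 0 -0.2 1;0 0 0 0 0 -0.25 1;0 0 0 0 0 -0.3 1;0 0 0 0 0 -0.34 1;0 0 0 0 0 -0.365 1;0 0 0 0 0 -0.372 1'
python3 - <<'E'
from h import *
print(toW([.5915,-.0592,-.2275],[[-.09,0,.142],[-.09,-.1,0.142],[0,0,.142]]))
E
python3 st.py 0.679 -0.080 0.142 -103
python3 - <<'E'
from h import *
from station import manip
for n,c in(("top",(150,280,180,330)),("scene",(120,280,190,360))):
    i=manip.get_image(n)["color"][c[0]:c[1],c[2]:c[3],::-1]
    cv2.imwrite(f"pics/l_{n}.png",cv2.resize(i,None,fx=4.5,fy=4.5,interpolation=cv2.INTER_CUBIC)[:600,:800])
E
```

```text
time: 6.5
tool_pos: [0.5447, 0.2998, 0.2993]
ee_rot: [-0.0, 0.997, 0.071, 0.001]
contact_force: [-0.7, -0.3, -4.7]
finger_gap: 0.129
[[ 0.6792 -0.0795  0.142 ]
 [ 0.7017  0.0179  0.142 ]
 [ 0.5915 -0.0592  0.142 ]]
t 6.5 tcp [0.5447 0.2998 0.2993] F [-0.7 -0.3 -4.7] gap 0.129 q [0.38 0.61 1.38 0.   1.15 1.81]
turn [-0.001 -0.002  0.739] shift [0.316 1.58  0.009]
```

View pics/l_scene.png

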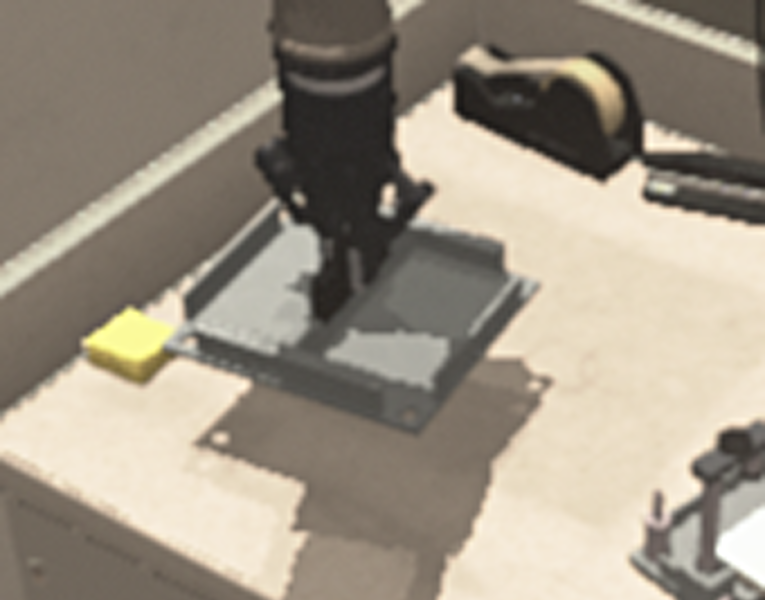

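Run:
```python
from h import *
from station import manip
top=manip.get_image("top"); sc=manip.get_image("scene")
i=sc["color"][60:240,280:560,::-1]; cv2.imwrite("pics/back.png",cv2.resize(i,None,fx=2.85,fy=2.85,interpolation=cv2.INTER_CUBIC))
c=lambda x,y:((x+.5)/2.7-.5+190,(y+.5)/2.7-.5+60)
for nm,p in dict(blackNL=(562,240),blackNR=(672,215),blackFL=(548,165),rollc=(720,203),calcNL=(412,300)).items():
    w=[ray(top,c(*p),z) for z in(0,.05,.1)]; print(nm,[x[:2].round(3).tolist() for x in w],"scene crop px",[((proj(sc,x)[0]-[280,60])*2.85).round(0).tolist() for x in w])
```

```text
blackNL [[0.748, -0.144], [0.733, -0.134], [0.719, -0.124]] scene crop px [[402.0, 486.0], [394.0, 456.0], [386.0, 424.0]]
blackNR [[0.775, -0.279], [0.759, -0.263], [0.744, -0.247]] scene crop px [[526.0, 520.0], [516.0, 489.0], [504.0, 456.0]]
blackFL [[0.843, -0.132], [0.825, -0.123], [0.806, -0.113]] scene crop px [[429.0, 435.0], [421.0, 407.0], [412.0, 378.0]]
rollc [[0.788, -0.338], [0.772, -0.32], [0.756, -0.302]] scene crop px [[583.0, 535.0], [571.0, 503.0], [558.0, 469.0]]
calcNL [[0.679, 0.04], [0.667, 0.043], [0.656, 0.045]] scene crop px [[227.0, 457.0], [223.0, 428.0], [218.0, 397.0]]
```

View pics/back.png

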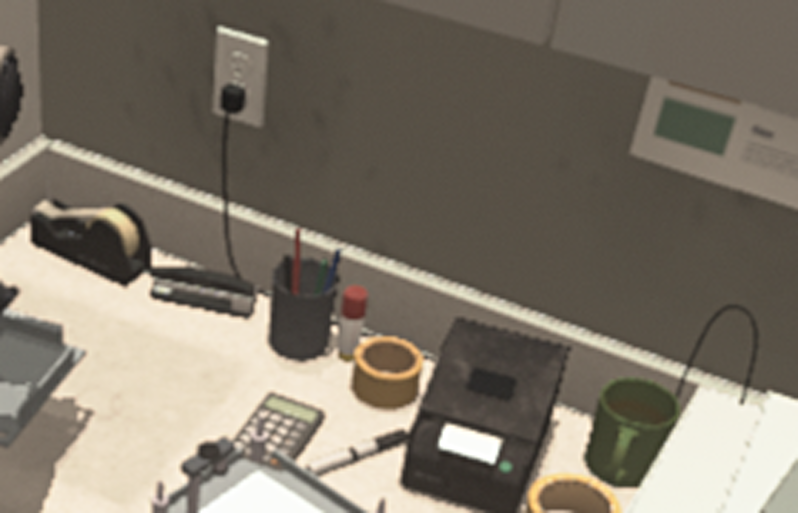

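A black printer stands at x>0.735, y<-0.13, about 0.1 m tall. So I'll approach with only 35 mm of standoff behind the rack, which still clears the foot.

```bash
python3 -m pendant '0 0 0.03 0.01 0.03 0 1;0 0 0.09 0.03 0.08 0 1;0 0 0.17 0.05 0.16 0 1;0 0 0.27 0.08 0.26 0 1;0 0 0.37 0.1 0.36 0 1;0 0 0.47 0.13 0.46 0 1;0 0 0.57 0.155 0.55 0 1;0 0 0.66 0.18 0.64 0 1;0 0 0.72 0.195 0.7 0 1;0 0 0.739 0.201 0.716 0 1'
python3 st.py 0.6256 -0.0671 0.142 -103
```

```text
time: 7.7
tool_pos: [0.6204, 0.1273, 0.2975]
ee_rot: [0.001, 0.993, -0.115, -0.001]
contact_force: [0.4, 0.3, -3.3]
finger_gap: 0.126
t 7.7 tcp [0.6204 0.1273 0.2975] F [ 0.4  0.3 -3.3] gap 0.126 q [ 0.08  0.63  1.35 -0.    1.16  1.88]
turn [ 0.002  0.002 -0.008] shift [0.198 0.752 0.003]
```

```bash
python3 -m pendant '0 0 -0.008 0.01 0.03 0 1;0 0 -0.008 0.03 0.1 0 1;0 0 -0.008 0.05 0.19 0 1;0 0 -0.008 0.075 0.29 0 1;0 0 -0.008 0.1 0.39 0 1;0 0 -0.008 0.13 0.49 0 1;0 0 -0.008 0.155 0.59 0 1;0 0 -0.008 0.18 0.68 0 1;0 0 -0.008 0.195 0.74 0 1;0 0 -0.008 0.198 0.752 0 1'
python3 st.py 0.5915 -0.0592 0.142 -103
python3 - <<'E'
from h import *
from station import manip
for n,c in(("top",(140,270,310,450)),("scene",(170,300,300,440))):
    i=manip.get_image(n)["color"][c[0]:c[1],c[2]:c[3],::-1]
    cv2.imwrite(f"pics/b_{n}.png",cv2.resize(i,None,fx=5,fy=5,interpolation=cv2.INTER_CUBIC)[:600,:800])
E
```

```text
time: 8.7
tool_pos: [0.6253, -0.0689, 0.2977]
ee_rot: [0.001, 0.993, -0.114, -0.001]
contact_force: [0.7, -0.2, -2.6]
finger_gap: 0.132
t 8.7 tcp [ 0.6253 -0.0689  0.2977] F [ 0.7 -0.2 -2.6] gap 0.132 q [-0.23  0.62  1.36 -0.    1.16  1.57]
turn [ 0.003  0.002 -0.003] shift [-0.141 -0.007  0.003]
```

View pics/b_scene.png

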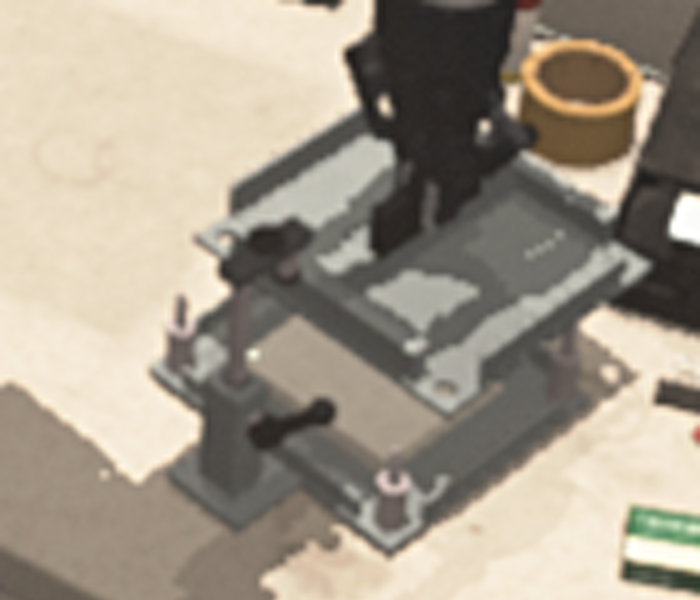

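View pics/b_top.png

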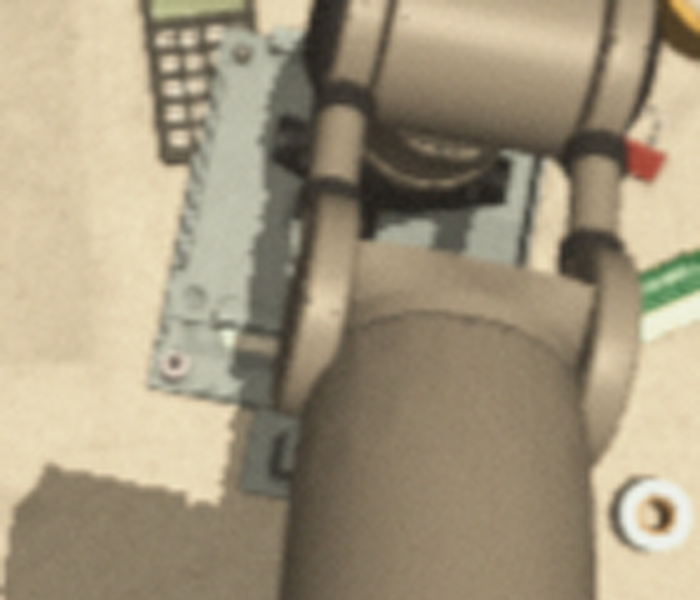

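```bash
cat > ck.py <<'E'
from h import *
from station import manip
o=manip.get_obs(); sc=manip.get_image("scene"); top=manip.get_image("top")
q=o["ee_rot"]; R0=R.from_quat([q[1],q[2],q[3],q[0]]).as_matrix(); y=R0[:,1]; yaw=np.arctan2(y[1],y[0])+np.pi/2
g=o["tool_pos"]+.155*R0[:,2]; p=[g[0],g[1],yaw]; print("tray pose",np.round(p,4),np.degrees(yaw),"z",g[2]-.05, "tilt",R0[:2,2])
L=np.array([(-76,-86,0),(-76,86,0),(76,-86,0),(76,86,0)])/1000.; L[:,2]=g[2]-.05+.004
for n,im in(("scene",sc),("top",top)): print(n,"holes",proj(im,toW(p,L)).round(1).tolist())
ps=[.5915,-.0592,-.2275]; L[:,2]=.046
for n,im in(("scene",sc),("top",top)): print(n,"shoulders",proj(im,toW(ps,L)).round(1).tolist())
L[:,2]=.072
for n,im in(("scene",sc),("top",top)): print(n,"pintops",proj(im,toW(ps,L)).round(1).tolist())
E
python3 ck.py; python3 -c "
from h import *
print('scene obs holes',crop([(445,388),(225,240)],5,300,170),'shoulders',crop([(392,483),(181,327)],5,300,170),'pin tops',crop([(395,450),(181,298)],5,300,170))
print('top obs holes',crop([(195,297),(242,53)],5,310,140),'should',crop([(174,363)],5,310,140))"
```

```text
tray pose [ 0.6251 -0.0672 -0.2273] -13.024775185267977 z 0.092625611420922 tilt [-0.0016 -0.0005]
scene holes [[379.4, 195.0], [422.8, 222.5], [344.8, 216.8], [388.4, 247.2]]
top holes [[356.7, 150.3], [413.2, 161.1], [347.1, 199.1], [404.6, 210.5]]
scene shoulders [[370.6, 212.2], [413.1, 240.4], [335.9, 234.6], [378.5, 265.9]]
top shoulders [[353.3, 165.2], [407.5, 175.8], [344.1, 212.4], [399.2, 223.4]]
scene pintops [[371.2, 205.9], [414.2, 234.0], [336.1, 228.2], [379.2, 259.4]]
top pintops [[353.9, 163.2], [409.4, 174.0], [344.5, 211.4], [400.8, 222.7]]
scene obs holes [[388.6 247.2]
 [344.6 217.6]] shoulders [[378.  266.2]
 [335.8 235. ]] pin tops [[378.6 259.6]
 [335.8 229.2]]
top obs holes [[348.6 199. ]
 [358.  150.2]] should [[344.4 212.2]]
```

Scene holes and posts agree with prediction within 0.8 px, and the top view shows about 1.4 px sideways on the tray. I'll move in over the pins and compare holes and pins directly.

```bash
python3 -m pendant '0 0 -0.002 -0.01 0 0 1;0 0 -0.002 -0.03 0 0 1;0 0 -0.002 -0.05 -0.002 0 1;0 0 -0.002 -0.07 -0.004 0 1;0 0 -0.002 -0.09 -0.005 0 1;0 0 -0.002 -0.11 -0.006 0 1;0 0 -0.002 -0.125 -0.007 0 1;0 0 -0.002 -0.135 -0.007 0 1;0 0 -0.002 -0.141 -0.007 0 1;0 0 -0.002 -0.141 -0.007 0 1'
python3 st.py 0.5915 -0.0592 0.142 -103; python3 ck.py
python3 - <<'E'
from h import *
from station import manip
t=manip.get_image("top")["color"][:,:,::-1]; s=manip.get_image("scene")["color"][:,:,::-1]
f=lambda i:cv2.resize(i,None,fx=8,fy=8,interpolation=cv2.INTER_CUBIC)
cv2.imwrite("pics/c_top.png",f(t[150:225,330:395])); cv2.imwrite("pics/c_s.png",f(s[200:275,325:422]))
E
```

```text
time: 9.9
tool_pos: [0.5914, -0.0565, 0.2977]
ee_rot: [0.0, 0.994, -0.112, -0.001]
contact_force: [-0.5, 0.5, -3.7]
finger_gap: 0.132
t 9.9 tcp [ 0.5914 -0.0565  0.2977] F [-0.5  0.5 -3.7] gap 0.132 q [-0.22  0.57  1.47 -0.    1.11  1.57]
turn [0.001 0.003 0.004] shift [0.003 0.011 0.003]
tray pose [ 0.5912 -0.0565 -0.2249] -12.885246772740752 z 0.09271705141518254 tilt [-0.0016 -0.0004]
scene holes [[370.9, 199.5], [414.4, 227.4], [335.5, 221.8], [379.1, 252.8]]
top holes [[353.5, 161.4], [410.2, 172.2], [344.0, 210.7], [401.7, 222.1]]
scene shoulders [[370.6, 212.2], [413.1, 240.4], [335.9, 234.6], [378.5, 265.9]]
top shoulders [[353.3, 165.2], [407.5, 175.8], [344.1, 212.4], [399.2, 223.4]]
scene pintops [[371.2, 205.9], [414.2, 234.0], [336.1, 228.2], [379.2, 259.4]]
top pintops [[353.9, 163.2], [409.4, 174.0], [344.5, 211.4], [400.8, 222.7]]
```

View pics/c_top.png

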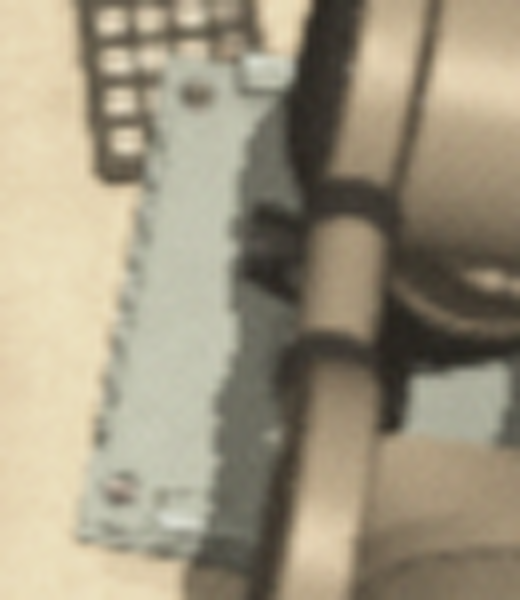

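View pics/c_s.png

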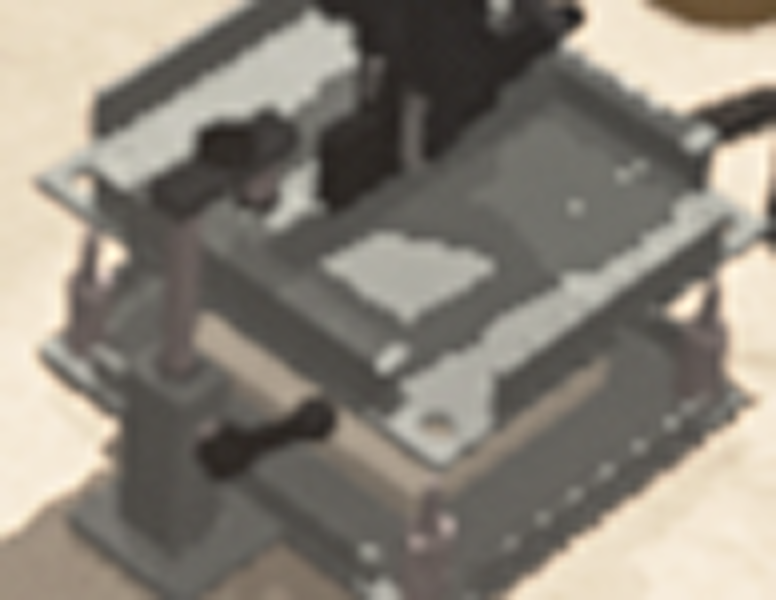

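Run:
```python
from h import *
from station import manip
P=[];T=[]
for k in range(6):
    t=manip.get_image("top")["color"].astype(float); T.append(t); P.append(manip.get_obs()["tool_pos"])
P=np.array(P); print(P, P.mean(0))
t=np.mean(T,0)[:,:,::-1]
f=lambda i:cv2.resize(i,None,fx=20,fy=20,interpolation=cv2.INTER_CUBIC)
a=f(t[153:170,345:363]);b=f(t[203:220,335:353]); cv2.imwrite("pics/z.png",np.clip(np.hstack([a,b])*1.2,0,255).astype('uint8'))
```

```text
[[ 0.5916 -0.0565  0.2976]
 [ 0.5916 -0.0565  0.2976]
 [ 0.5916 -0.0565  0.2976]
 [ 0.5916 -0.0565  0.2976]
 [ 0.5915 -0.0565  0.2976]
 [ 0.5915 -0.0565  0.2976]] [ 0.5916 -0.0565  0.2976]
```

View pics/z.png

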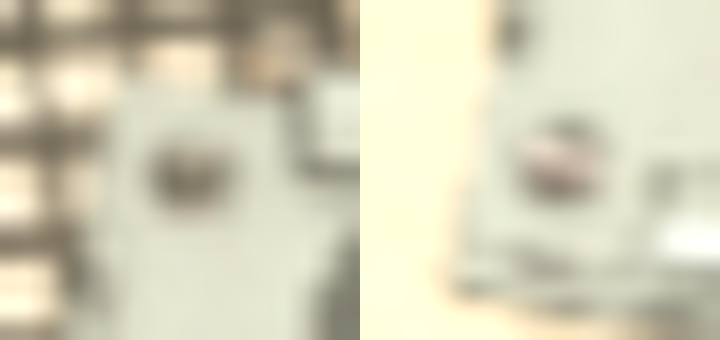

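```bash
python3 -m pendant '0 0 0.002 0.001 0.003 0 1;0 0 0.002 0.002 0.008 0.01 1;0 0 0.002 0.002 0.008 0.02 1;0 0 0.002 0.002 0.008 0.03 1;0 0 0.002 0.002 0.008 0.04 1;0 0 0.002 0.002 0.008 0.05 1;0 0 0.002 0.002 0.008 0.056 1;0 0 0.002 0.002 0.008 0.059 1;0 0 0.002 0.002 0.008 0.059 1;0 0 0.002 0.002 0.008 0.059 1'
python3 - <<'E'
from h import *
from station import manip
T=[]
for k in range(4):
    t=manip.get_image("top")["color"].astype(float); T.append(t)
t=np.mean(T,0)[:,:,::-1]
f=lambda i:cv2.resize(i,None,fx=20,fy=20,interpolation=cv2.INTER_CUBIC)
a=f(t[153:170,345:363]);b=f(t[203:220,335:353]); cv2.imwrite("pics/z2.png",np.clip(np.hstack([a,b])*1.2,0,255).astype('uint8'))
s=manip.get_image("scene")["color"][:,:,::-1]
cv2.imwrite("pics/s2.png",cv2.resize(s[200:275,325:422],None,fx=8,fy=8,interpolation=cv2.INTER_CUBIC))
E
python3 ck.py; python3 st.py 0.5915 -0.0592 0.126 -103
```

```text
time: 11.4
tool_pos: [0.5916, -0.0585, 0.283]
ee_rot: [0.0, 0.994, -0.113, -0.001]
contact_force: [0.7, 0.6, -3.8]
finger_gap: 0.127
tray pose [ 0.5913 -0.0586 -0.2259] -12.943038726063206 z 0.07796712695762577 tilt [-0.0015 -0.0004]
scene holes [[371.2, 203.4], [414.4, 231.4], [336.0, 225.8], [379.3, 256.9]]
top holes [[353.9, 162.5], [409.9, 173.3], [344.5, 211.2], [401.4, 222.4]]
scene shoulders [[370.6, 212.2], [413.1, 240.4], [335.9, 234.6], [378.5, 265.9]]
top shoulders [[353.3, 165.2], [407.5, 175.8], [344.1, 212.4], [399.2, 223.4]]
scene pintops [[371.2, 205.9], [414.2, 234.0], [336.1, 228.2], [379.2, 259.4]]
top pintops [[353.9, 163.2], [409.4, 174.0], [344.5, 211.4], [400.8, 222.7]]
t 11.75 tcp [ 0.5916 -0.0585  0.2829] F [ 0.4  0.2 -3.4] gap 0.128 q [-0.23  0.58  1.49 -0.    1.07  1.57]
turn [0.001 0.003 0.002] shift [0.    0.003 0.008]
```

View pics/z2.png

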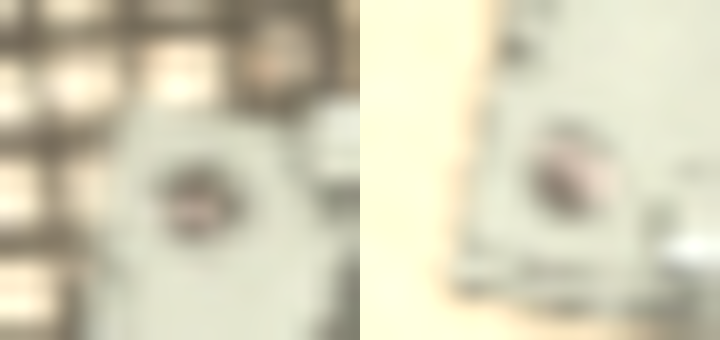

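View pics/s2.png

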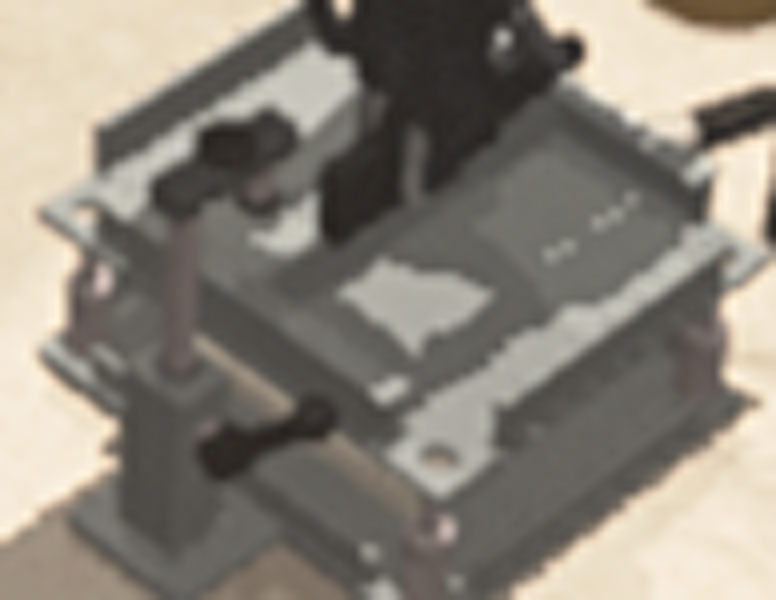

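Holes and pins agree within about 1 mm. I'll lower in two steps while watching the force.

```bash
python3 -m pendant '0 0 0 0 0 0.006 1;0 0 0 0 0 0.012 1;0 0 0 0 0 0.018 1;0 0 0 0 0 0.024 1;0 0 0 0 0 0.03 1;0 0 0 0 0 0.036 1;0 0 0 0 0 0.042 1;0 0 0 0 0 0.048 1;0 0 0 0 0 0.052 1;0 0 0 0 0 0.054 1'
python3 st.py 0.5915 -0.0592 0.096 -103
```

```text
time: 12.75
tool_pos: [0.5915, -0.0586, 0.2693]
ee_rot: [0.0, 0.994, -0.113, -0.001]
contact_force: [0.6, 0.1, -3.4]
finger_gap: 0.129
t 12.75 tcp [ 0.5915 -0.0586  0.2693] F [ 0.6  0.1 -3.4] gap 0.129 q [-0.23  0.6   1.5  -0.    1.04  1.57]
turn [0.002 0.003 0.002] shift [0.001 0.002 0.073]
```

```bash
python3 -m pendant '0 0 0 0 0 0.008 1;0 0 0 0 0 0.016 1;0 0 0 0 0 0.024 1;0 0 0 0 0 0.032 1;0 0 0 0 0 0.04 1;0 0 0 0 0 0.048 1;0 0 0 0 0 0.056 1;0 0 0 0 0 0.062 1;0 0 0 0 0 0.066 1;0 0 0 0 0 0.068 1'
python3 st.py 0.5915 -0.0592 0.096 -103
```

```text
time: 13.75
tool_pos: [0.5915, -0.0585, 0.2522]
ee_rot: [0.0, 0.994, -0.113, -0.001]
contact_force: [0.3, 0.4, -2.6]
finger_gap: 0.129
t 13.75 tcp [ 0.5915 -0.0585  0.2522] F [ 0.3  0.4 -2.6] gap 0.129 q [-0.23  0.62  1.52 -0.    1.01  1.57]
turn [0.001 0.003 0.002] shift [0.001 0.003 0.005]
```

```bash
python3 -m pendant '0 0 0 0 0 0.001 1;0 0 0 0 0 0.002 1;0 0 0 0 0 0.003 1;0 0 0 0 0 0.004 1;0 0 0 0 0 0.005 1;0 0 0 0 0 0.006 1;0 0 0 0 0 0.006 1;0 0 0 0 0 0.006 1;0 0 0 0 0 0.006 1;0 0 0 0 0 0.006 1'
python3 st.py 0.5915 -0.0592 0.096 -103
```

```text
time: 14.75
tool_pos: [0.5914, -0.0585, 0.2514]
ee_rot: [0.0, 0.994, -0.113, -0.001]
contact_force: [-3.2, 0.4, 5.2]
finger_gap: 0.13
t 14.75 tcp [ 0.5914 -0.0585  0.2514] F [-3.2  0.4  5.2] gap 0.13 q [-0.23  0.62  1.52 -0.    1.    1.57]
turn [0.002 0.002 0.002] shift [0.001 0.002 0.001]
```

```bash
python3 -m pendant '0 0 0 0 0 0 -1;0 0 0 0 0 0 -1;0 0 0 0 0 0 -1;0 0 0 0 0 0 -1;0 0 0 0 0 0 -1;0 0 0 0 0 0 -1;0 0 0 0 0 0 -1;0 0 0 0 0 0 -1;0 0 0 0 0 -0.02 -1;0 0 0 0 0 -0.04 -1'
python3 -m pendant '0 0 0 0 0 -0.05 -1;0 0 0 0 0 -0.12 -1;0 0 0 0 0 -0.2 -1;0 0 0 0 0 -0.28 -1;0 0 0 0 0 -0.36 -1;0 0 0 0 0 -0.44 -1;0 0 0 0 0 -0.52 -1;0 0 0 0 0 -0.58 -1;0 0 0 0 0 -0.62 -1;0 0 0 0 0 -0.64 -1'
python3 st.py 0.5915 -0.0592 0.25 -103
python3 - <<'E'
from h import *
from station import manip
for n,c in(("top",(140,270,310,450)),("scene",(170,300,300,440))):
    i=manip.get_image(n)["color"][c[0]:c[1],c[2]:c[3],::-1]
    cv2.imwrite(f"pics/d_{n}.png",cv2.resize(i,None,fx=5,fy=5,interpolation=cv2.INTER_CUBIC)[:600,:800])
E
```

```text
time: 15.75
tool_pos: [0.5915, -0.0585, 0.2617]
ee_rot: [0.0, 0.994, -0.113, -0.001]
contact_force: [-0.1, 0.1, 0.3]
finger_gap: 1.002
time: 16.75
tool_pos: [0.5914, -0.0585, 0.4227]
ee_rot: [0.001, 0.994, -0.113, -0.0]
contact_force: [0.5, -0.5, 0.4]
finger_gap: 1.0
t 16.75 tcp [ 0.5914 -0.0585  0.4227] F [ 0.5 -0.5  0.4] gap 1.0 q [-0.23  0.46  1.29 -0.    1.39  1.57]
turn [0.003 0.001 0.002] shift [0.001 0.003 0.071]
```

View pics/d_scene.png

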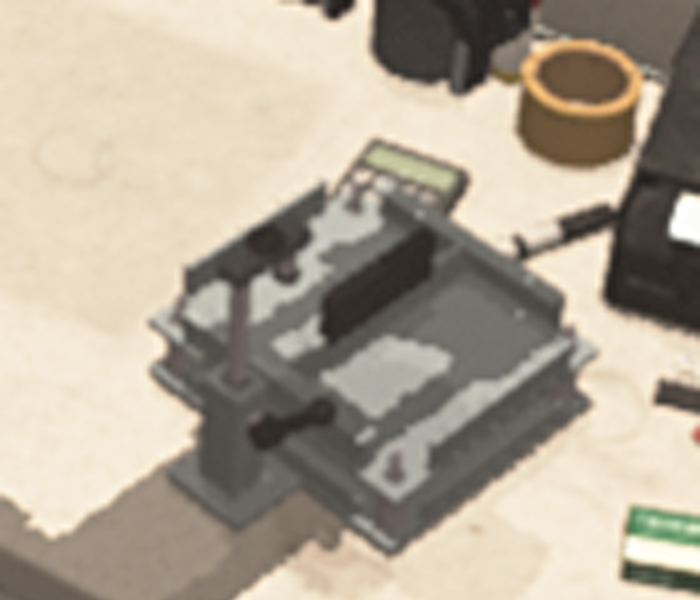

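View pics/d_top.png

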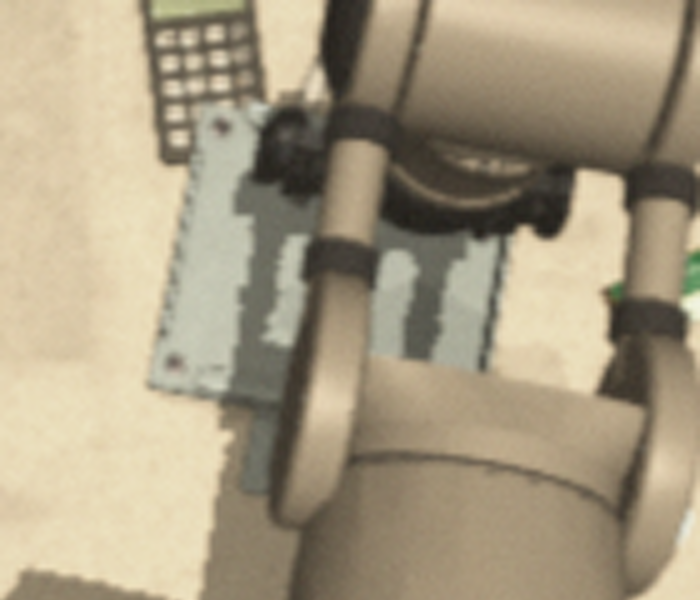

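The tray is seated, with pins showing through the holes at scene (395,465) and top (222,125), (175,362). Next is the stop. First I'll check the pad position.

```bash
python3 -m pendant '0 0 0.002 -0.01 0 0 1;0 0 0.002 -0.03 0 0 1;0 0 0.002 -0.07 0 0 1;0 0 0.002 -0.12 0 0 1;0 0 0.002 -0.18 0 0 1;0 0 0.002 -0.24 0.002 0 1;0 0 0.002 -0.3 0.002 0 1;0 0 0.002 -0.35 0.003 0 1;0 0 0.002 -0.385 0.003 0 1;0 0 0.002 -0.399 0.003 0 1'
python3 st.py 0.494 -0.0366 0.218 -103
python3 - <<'E'
from h import *
from station import manip
sc=manip.get_image("scene"); top=manip.get_image("top")
ps=[.5915,-.0592,-.2275]
for t in(0,.005,.01,.015): print(t,"pad scene crop",(proj(sc,toW(ps,[[.1,0,.196-t]]))-[320,190]+.5)*8-.5)
o=manip.get_obs(); print("tip crop",(proj(sc,o["tool_pos"]-[0,0,.173])-[320,190]+.5)*8-.5)
cv2.imwrite("pics/e_s.png",cv2.resize(sc["color"][190:260,320:410,::-1],None,fx=8,fy=8,interpolation=cv2.INTER_CUBIC))
E
```

```text
time: 17.85
tool_pos: [0.4934, -0.0366, 0.422]
ee_rot: [0.0, 0.994, -0.113, -0.001]
contact_force: [0.5, -1.1, 0.6]
finger_gap: 0.002
t 17.85 tcp [ 0.4934 -0.0366  0.422 ] F [ 0.5 -1.1  0.6] gap 0.002 q [-0.23  0.27  1.57 -0.    1.3   1.57]
turn [0.002 0.003 0.   ] shift [ 0.003 -0.001  0.196]
0 pad scene crop [[268.8026 199.3285]]
0.005 pad scene crop [[268.0902 210.5146]]
0.01 pad scene crop [[267.3811 221.6487]]
0.015 pad scene crop [[266.6753 232.7314]]
tip crop [[276.6952  77.6075]]
```

View pics/e_s.png

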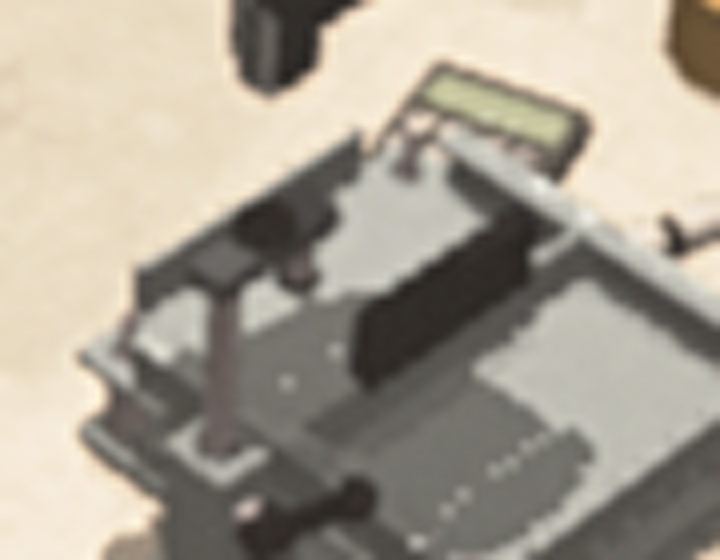

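```bash
python3 -m pendant '0 0 0 0.003 0 0.02 1;0 0 0 0.003 0 0.05 1;0 0 0 0.003 0 0.09 1;0 0 0 0.003 0 0.13 1;0 0 0 0.003 0 0.16 1;0 0 0 0.003 0 0.19 1;0 0 0 0.003 0 0.21 1;0 0 0 0.003 0 0.23 1;0 0 0 0.003 0 0.25 1;0 0 0 0.003 0 0.26 1'
python3 st.py 0.494 -0.0366 0.134 -103
```

```text
time: 18.95
tool_pos: [0.4946, -0.037, 0.357]
ee_rot: [0.0, 0.994, -0.113, -0.001]
contact_force: [-0.6, -0.4, 2.2]
finger_gap: 0.002
t 18.95 tcp [ 0.4946 -0.037   0.357 ] F [-0.6 -0.4  2.2] gap 0.002 q [-0.23  0.34  1.68 -0.    1.13  1.57]
turn [0.002 0.002 0.   ] shift [-0.003 -0.001  0.272]
```

```bash
python3 -m pendant '0 0 0 -0.003 0 0.02 1;0 0 0 -0.003 0 0.05 1;0 0 0 -0.003 0 0.08 1;0 0 0 -0.003 0 0.11 1;0 0 0 -0.003 0 0.14 1;0 0 0 -0.003 0 0.17 1;0 0 0 -0.003 0 0.195 1;0 0 0 -0.003 0 0.215 1;0 0 0 -0.003 0 0.23 1;0 0 0 -0.003 0 0.24 1'
python3 st.py 0.494 -0.0366 0.134 -103
```

```text
time: 19.95
tool_pos: [0.4937, -0.0368, 0.2966]
ee_rot: [0.0, 0.994, -0.113, -0.001]
contact_force: [1.7, -0.3, 2.2]
finger_gap: -0.002
t 19.95 tcp [ 0.4937 -0.0368  0.2966] F [ 1.7 -0.3  2.2] gap -0.002 q [-0.23  0.41  1.76 -0.    0.98  1.57]
turn [0.002 0.003 0.   ] shift [ 0.001 -0.001  0.03 ]
```

```bash
python3 -m pendant '0 0 0 0 0 0.004 1;0 0 0 0 0 0.008 1;0 0 0 0 0 0.012 1;0 0 0 0 0 0.016 1;0 0 0 0 0 0.02 1;0 0 0 0 0 0.023 1;0 0 0 0 0 0.026 1;0 0 0 0 0 0.028 1;0 0 0 0 0 0.028 1;0 0 0 0 0 0.028 1'
python3 st.py 0.494 -0.0366 0.134 -103
```

```text
time: 20.95
tool_pos: [0.4937, -0.0368, 0.2895]
ee_rot: [0.0, 0.994, -0.113, -0.001]
contact_force: [0.2, 0.5, 1.4]
finger_gap: 0.002
t 20.95 tcp [ 0.4937 -0.0368  0.2895] F [0.2 0.5 1.4] gap 0.002 q [-0.23  0.42  1.76 -0.    0.96  1.57]
turn [0.002 0.004 0.   ] shift [ 0.001 -0.001  0.002]
```

```bash
python3 -m pendant '0 0 0 0 0 0.001 1;0 0 0 0 0 0.002 1;0 0 0 0 0 0.003 1;0 0 0 0 0 0.004 1;0 0 0 0 0 0.005 1;0 0 0 0 0 0.006 1;0 0 0 0 0 0.006 1;0 0 0 0 0 0.006 1;0 0 0 0 0 0.006 1;0 0 0 0 0 0.006 1'
python3 st.py 0.494 -0.0366 0.134 -103
```

```text
time: 21.95
tool_pos: [0.4936, -0.0367, 0.2893]
ee_rot: [0.0, 0.994, -0.113, -0.0]
contact_force: [-2.6, 1.3, 13.9]
finger_gap: -0.001
t 21.95 tcp [ 0.4936 -0.0367  0.2893] F [-2.6  1.3 13.9] gap -0.001 q [-0.23  0.42  1.77 -0.    0.96  1.57]
turn [0.002 0.002 0.   ] shift [ 0.002 -0.001  0.001]
```

The stop carries 13.9 N at travel ≈0.0797 m, so the foot is on the rim. I'll lift off and take a look.

```bash
python3 -m pendant '0 0 0 0 0 -0.03 1;0 0 0 0 0 -0.07 1;0 0 0 0 0 -0.11 1;0 0 0 -0.01 0.03 -0.15 1;0 0 0 -0.03 0.08 -0.18 1;0 0 0 -0.04 0.13 -0.2 1;0 0 0 -0.05 0.18 -0.2 1;0 0 0 -0.06 0.22 -0.2 1;0 0 0 -0.07 0.25 -0.2 1;0 0 0 -0.072 0.268 -0.2 1'
python3 - <<'E'
from h import *
print(toW([.5915,-.0592,-.2275],[[.118,.067,.12],[.118,.086,.076]]))
from station import manip
sc=manip.get_image("scene"); ps=[.5915,-.0592,-.2275]
for a in(0,.05,.1,.15):
    th=np.radians(50)-a; b=[[.118,.026+.06*np.cos(th),.068+.06*np.sin(th)]]
    print("ball",a,(proj(sc,toW(ps,b))-[320,190]+.5)*8-.5)
o=manip.get_obs(); print("tip crop",(proj(sc,o["tool_pos"]-[0,0,.173])-[320,190]+.5)*8-.5)
cv2.imwrite("pics/f_s.png",cv2.resize(sc["color"][190:260,320:410,::-1],None,fx=8,fy=8,interpolation=cv2.INTER_CUBIC))
E
python3 st.py 0.4613 -0.0978 0.18 -103
```

```text
time: 22.95
tool_pos: [0.4605, -0.0988, 0.3391]
ee_rot: [0.0, 0.994, -0.114, -0.001]
contact_force: [-0.4, 0.4, -0.3]
finger_gap: 0.001
[[ 0.4614 -0.0979  0.12  ]
 [ 0.4571 -0.1164  0.076 ]]
ball 0 [[356.1511 499.267 ]]
ball 0.05 [[360.617  506.9323]]
ball 0.1 [[364.8427 514.6659]]
ball 0.15 [[368.8166 522.4463]]
tip crop [[372.9494 394.1347]]
t 23.0 tcp [ 0.4606 -0.099   0.3391] F [ 0.3 -0.5  0.6] gap -0.002 q [-0.37  0.31  1.77 -0.    1.06  1.42]
turn [ 0.002  0.003 -0.001] shift [ 0.002 -0.005  0.016]
```

View pics/f_s.png

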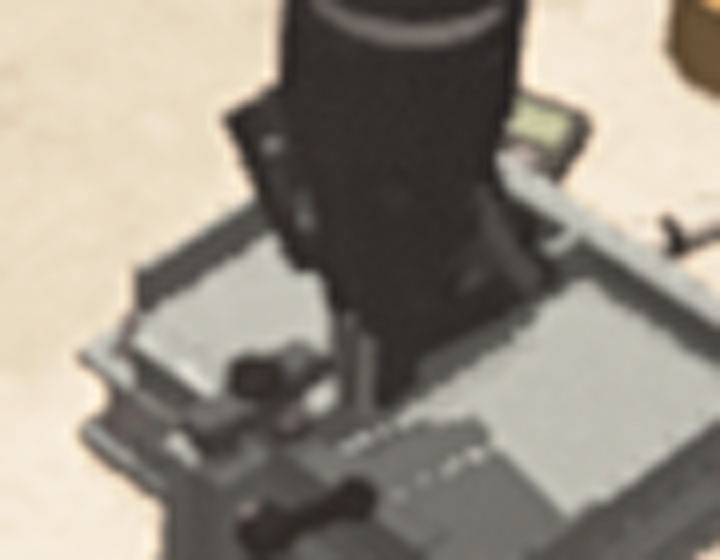

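```bash
python3 -m pendant '0 0 0 0.002 0 0.02 1;0 0 0 0.002 0 0.06 1;0 0 0 0.002 0 0.1 1;0 0 0 0.002 0 0.14 1;0 0 0 0.002 0 0.17 1;0 0 0 0.002 0.004 0.19 1;0 0 0 0.002 0.016 0.206 1;0 0 0 0.002 0.028 0.223 1;0 0 0 0.002 0.04 0.24 1;0 0 0 0.002 0.044 0.245 1'
python3 - <<'E'
from h import *
from station import manip
sc=manip.get_image("scene")
cv2.imwrite("pics/g_s.png",cv2.resize(sc["color"][190:265,320:410,::-1],None,fx=8,fy=8,interpolation=cv2.INTER_CUBIC))
E
python3 st.py 0.4571 -0.1164 0.094 -103
```

```text
time: 24.0
tool_pos: [0.4587, -0.1103, 0.2777]
ee_rot: [0.001, 0.994, -0.114, -0.0]
contact_force: [0.6, -3.1, 3.2]
finger_gap: -0.005
t 24.05 tcp [ 0.4586 -0.1102  0.2776] F [ 1.5 -1.7  2.5] gap 0.0 q [-0.4   0.4   1.84 -0.    0.9   1.4 ]
turn [ 0.002  0.002 -0.002] shift [-0.     0.025  0.114]
```

View pics/g_s.png

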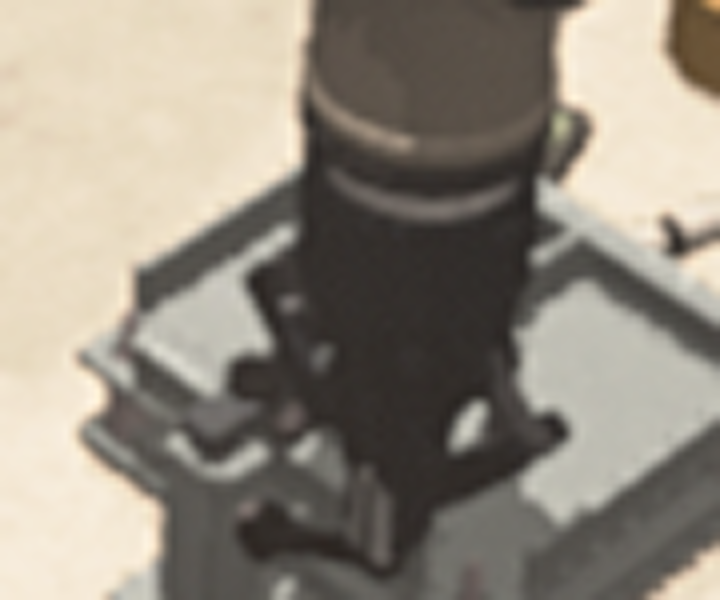

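```bash
python3 -m pendant '0 0 0 0 0.005 0.012 1;0 0 0 0 0.01 0.024 1;0 0 0 0 0.014 0.036 1;0 0 0 0 0.018 0.05 1;0 0 0 0 0.021 0.063 1;0 0 0 0 0.023 0.076 1;0 0 0 0 0.025 0.088 1;0 0 0 0 0.025 0.098 1;0 0 0 0 0.025 0.104 1;0 0 0 0 0.025 0.106 1'
python3 st.py 0.4571 -0.1164 0.094 -103
```

```text
time: 25.05
tool_pos: [0.4571, -0.1162, 0.2509]
ee_rot: [0.0, 0.994, -0.114, -0.001]
contact_force: [-0.2, -0.7, 2.2]
finger_gap: 0.007
t 25.05 tcp [ 0.4571 -0.1162  0.2509] F [-0.2 -0.7  2.2] gap 0.007 q [-0.41  0.44  1.87 -0.    0.83  1.39]
turn [ 0.002  0.003 -0.002] shift [0.    0.001 0.007]
```

Tip is at 0.078 m. I'll press in small steps to the end stop and watch for the force to rise.

```bash
python3 -m pendant '0 0 0 0 0 0.002 1;0 0 0 0 0 0.004 1;0 0 0 0 0 0.006 1;0 0 0 0 0 0.008 1;0 0 0 0 0 0.01 1;0 0 0 0 0 0.01 1;0 0 0 0 0 0.01 1;0 0 0 0 0 0.01 1;0 0 0 0 0 0.01 1;0 0 0 0 0 0.01 1'
python3 st.py 0.4571 -0.1164 0.094 -103
```

```text
time: 26.05
tool_pos: [0.4572, -0.1163, 0.2487]
ee_rot: [0.001, 0.994, -0.114, -0.001]
contact_force: [-1.0, -0.1, 5.3]
finger_gap: 0.0
t 26.05 tcp [ 0.4572 -0.1163  0.2487] F [-1.  -0.1  5.3] gap 0.0 q [-0.41  0.44  1.87 -0.    0.83  1.39]
turn [ 0.003  0.002 -0.002] shift [-0.     0.    -0.001]
```

```bash
python3 -m pendant '0 0 0 0 0 0.002 1;0 0 0 0 0 0.004 1;0 0 0 0 0 0.006 1;0 0 0 0 0 0.006 1;0 0 0 0 0 0.006 1;0 0 0 0 0 0.006 1;0 0 0 0 0 0.006 1;0 0 0 0 0 0.006 1;0 0 0 0 0 0.006 1;0 0 0 0 0 0.006 1'
python3 st.py 0.4571 -0.1164 0.094 -103
```

```text
time: 27.05
tool_pos: [0.4572, -0.1163, 0.2481]
ee_rot: [0.001, 0.994, -0.114, -0.0]
contact_force: [-3.8, 0.0, 11.0]
finger_gap: 0.004
t 27.05 tcp [ 0.4572 -0.1163  0.2481] F [-3.8  0.  11. ] gap 0.004 q [-0.41  0.45  1.87 -0.    0.83  1.39]
turn [ 0.003  0.001 -0.002] shift [-0.     0.    -0.004]
```

```bash
python3 -m pendant '0 0 0 0 0 -0.02 1;0 0 0 0 0 -0.06 1;0 0 0 0 0 -0.12 1;0 0 0 0 0 -0.2 1;0 0 0 0 0 -0.28 1;0 0 0 0 0 -0.36 1;0 0 0 0 0 -0.44 1;0 0 0 0 0 -0.5 1;0 0 0 0 0 -0.54 1;0 0 0 0 0 -0.56 1'
python3 -m pendant '0 0 0 0 0.04 0 1;0 0 0 0 0.12 0 1;0 0 0 0 0.22 0 1;0 0 0 0 0.34 0 1;0 0 0 0 0.46 0 1;0 0 0 0 0.58 0 1;0 0 0 0 0.7 0 1;0 0 0 0 0.82 0 1;0 0 0 0 0.9 0 1;0 0 0 0 0.95 0 1'
python3 - <<'E'
from h import *
from station import manip
for n,c in(("top",(140,260,310,450)),("scene",(180,300,300,440))):
    i=manip.get_image(n)["color"]; cv2.imwrite(f"pics/hf_{n}.png",i[:,:,::-1]); i=i[c[0]:c[1],c[2]:c[3],::-1]
    cv2.imwrite(f"pics/h_{n}.png",cv2.resize(i,None,fx=5,fy=5,interpolation=cv2.INTER_CUBIC)[:600,:800])
E
```

```text
time: 28.05
tool_pos: [0.4573, -0.116, 0.3891]
ee_rot: [0.001, 0.994, -0.114, 0.0]
contact_force: [0.4, 0.6, -0.1]
finger_gap: -0.003
time: 29.05
tool_pos: [0.4027, -0.3493, 0.3884]
ee_rot: [0.0, 0.993, -0.114, -0.0]
contact_force: [0.2, 0.7, -1.4]
finger_gap: 0.003
```

View pics/h_scene.png

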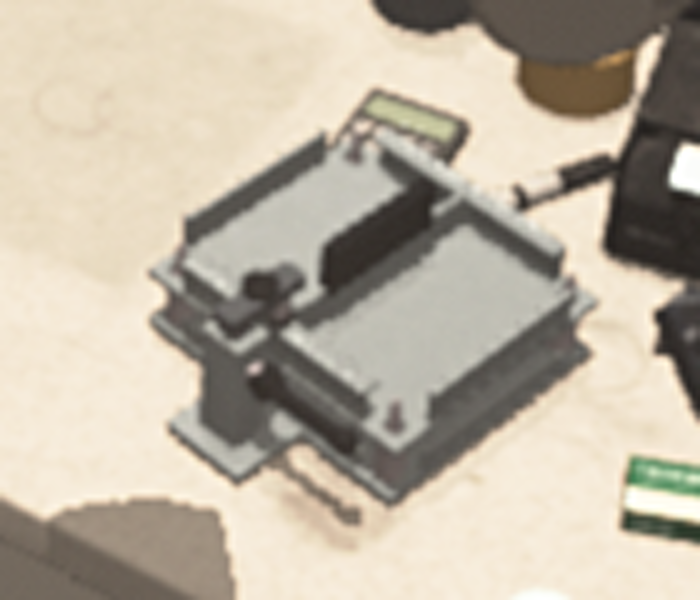

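View pics/h_top.png

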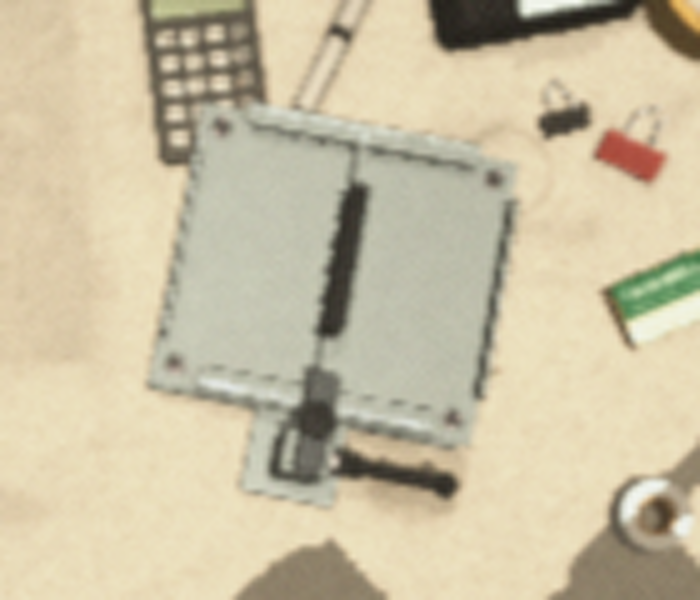

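View pics/hf_top.png

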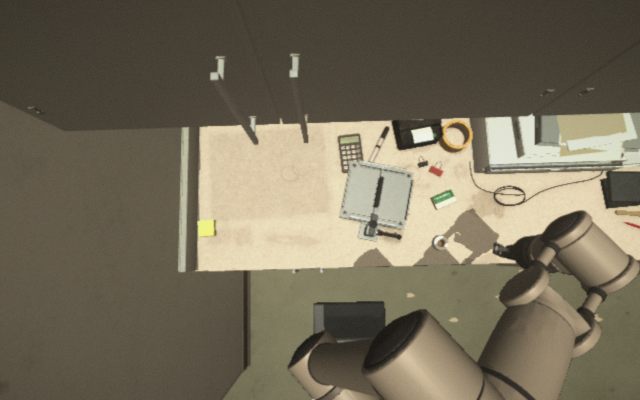

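All four pins show through the holes at top crop (222,125), (493,178), (175,362) and (452,417). The stop is down, the lever looks level, and the bystanders sit at their original pixels. I'll do a numeric check before handing in.

Run:
```python
from h import *
from station import manip
sc=manip.get_image("scene"); top=manip.get_image("top"); ps=[.5915,-.0592,-.2275]
for t in(.076,.08,.084): print("pad",t,"scene",((proj(sc,toW(ps,[[.1,0,.196-t]]))-[300,180]+.5)*5-.5).round(0),"top",((proj(top,toW(ps,[[.1,0,.196-t]]))-[310,140]+.5)*5-.5).round(0))
for d in(0,3,6):
    th=np.radians(d); b=toW(ps,[[.118,.026+.06*np.cos(th),.068+.06*np.sin(th)]])
    print("ball",d,"scene",((proj(sc,b)-[300,180]+.5)*5-.5).round(1),"top",((proj(top,b)-[310,140]+.5)*5-.5).round(1))
h=crop([(222,125),(493,178),(175,362),(452,417)],5,310,140)
L=np.array([(-76,-86,62),(-76,86,62),(76,-86,62),(76,86,62)])/1000.
print(proj(top,toW(ps,L)).round(1).tolist(), h.round(1).tolist())
a=cv2.imread("pics/scene0.png");b=sc["color"][:,:,::-1]
print("notes/staples/roll top diff",[float(np.abs(cv2.imread("pics/top0.png")[y-12:y+12,x-12:x+12].astype(float)-top["color"][y-12:y+12,x-12:x+12,::-1]).mean()) for x,y in((206,228),(443,199),(440,243))])
cv2.imwrite("pics/i_s.png",cv2.resize(b[225:290,325:390],None,fx=9,fy=9,interpolation=cv2.INTER_CUBIC))
```

```text
pad 0.076 scene [[261. 277.]] top [[317. 420.]]
pad 0.08 scene [[261. 282.]] top [[317. 420.]]
pad 0.084 scene [[261. 288.]] top [[316. 421.]]
ball 0 scene [[345.6 441.8]] top [[442.9 484.7]]
ball 3 scene [[345.9 437.8]] top [[443.8 484.4]]
ball 6 scene [[346.  433.6]] top [[444.4 484. ]]
[[353.7, 164.0], [408.6, 174.7], [344.3, 211.8], [400.2, 223.0]] [[354.0, 164.6], [408.2, 175.2], [344.6, 212.0], [400.0, 223.0]]
notes/staples/roll top diff [5.541666666666667, 5.107638888888889, 39.72164351851852]
```

View pics/i_s.png

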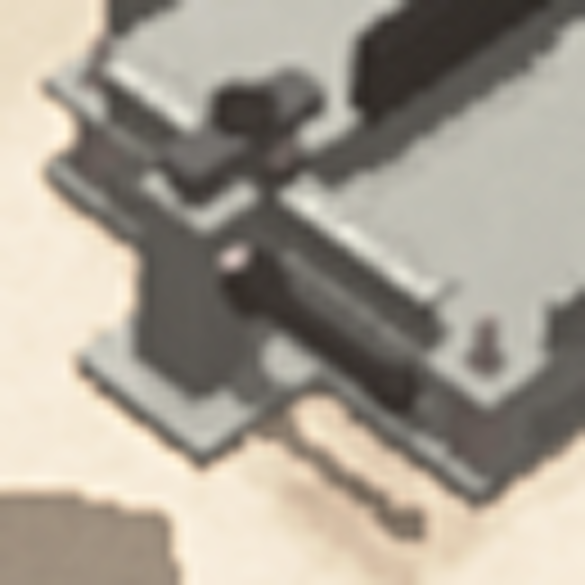

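The enlarged view shows the foot on the rim. The ball at (400,392) matches the level prediction within 1 px. The roll's image difference is the arm's shadow, since its centre is still at (440,243). Handing in.

```bash
python3 -c "
from station import manip
print(manip.get_obs()['time'],manip.get_obs()['contact_force']); print(manip.close_job())"
```

```text
29.25 [0.52117004 0.45639524 0.11706757]
the job is handed in; nothing more can be done
None
```

The tray is on the rack as its upper tier, the stop is down on the front rim and the lever is pressed level. I did them in that order and handed the job in at 29 s, with the arm clear of everything.

- **Tray:** I brought it in from behind the rack, under the raised stop, with only 35 mm of standoff because a printer stands close behind. The downward force reversed as it landed on the shoulders, at the height expected from the grasp. All four pins show through the holes within 0.6 px of where they should be.
- **Stop:** It came up hard against the rim at about 14 N with about 0.080 m of travel. The close-up afterwards shows the foot on the rim.
- **Lever:** It reached its end stop at about 11 N, and the ball at its tip is within about 1 px of the level position.
- **Bystanders:** The notes, roll and staples are at their original pixels. A patch comparison showed a difference at the roll, which I put down to the arm's shadow, since its centre had not moved.

One reading disagreed. While the tray was being carried, the top camera put it 1.5 to 4 mm to the right of the arm's own position reading. I set the final position from holes and pins seen together in the same picture, and the tray went down without catching.

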